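# Scoop ferrite cores under the bench ioniser

## Robot

A 7-joint arm with a two-finger parallel gripper is mounted at the origin on the work surface. World frame = base frame: x ahead of the robot, y to its left, z up, the work surface at z = 0. Lengths are in mm, angles in degrees, forces in N, time in s.
With the tool pointing down it reaches from about 425 to 875 mm from the base axis. Payload 4.7 kg.
Tool frame: the origin (TCP) lies at the very end of the fingers, on their centre line; the grasp point (between the pads) lies 19 mm behind it (bot.hold_point_z is the distance from the TCP to the grasp point, in mm); z points along the fingers, y is the line along which they close (so a half turn about z gives the same grasp; the last joint's range is limited). The gripper opens to 87 mm and grips with 3 to 60 N. Pads are 19 mm wide; open, the fingers measure 117 mm over their backs; the gripper's body (75 mm by 190 mm) begins 51 mm behind the grasp point.
Start: joints at [-65.999, 18.392, -4.016, 83.108, 1.295, 78.541, -3.26], TCP at [256.023, 597.478, 201.187] pointing down, gripper open.
Joint ranges: [-163.93, 163.93], [-17.29, 119.83], [-79.2, 71.16], [3.27, 140.29], [-89.18, 269.18], [5.43, 117.66], [-154.24, 154.24]. Speed limits (degrees/s): [147.25, 147.25, 180, 180, 180, 180, 180].

## Interface

Orientations are given as a 3x3 rotation matrix whose columns are the frame's x, y, z axes.
In Python, from workcell import bot gives the robot as it stands.
- The arm moves only by the shell command python3 jog.py 'ROWS' [FORCE]. ROWS is a JSON list of rows, 1 to 8 of them, each of 5 numbers: the finger opening in mm, then dx, dy, dz in cm, then a turn about the tool's z in units of 5 degrees; each row is the pose to reach, as a shift and turn from the pose commanded when the command began, along the tool's axes at that moment; what a row does not reach only later rows make up. A row lasts 1/10 s, in which the tool goes at most 50 mm and 8.59 degrees, less where a joint would pass 70% of its speed; a pose out of reach is approached as far as the arm can. The fingers move at their own pace and stop on an object; FORCE is the grip in N (left out, the last holds). Time passes only in rows, so rows that do not move let the fingers close. It prints the time, the measured TCP pose, the force, the opening and the grip force at its end. Input that does not fit is refused with a message, and nothing moves.
- bot.read_state(): the state, without advancing time (a new reading comes with each control period).
- bot.camera(name): name is "side" or "top"; returns a dict with "frame" (400x640x3 uint8, red, green, blue), "z_map" (400x640 float32, mm along the optical axis (not along the pixel's ray), 0 where there is no reading), "fov_y" (degrees; the focal length in pixels is half the picture's height over the tangent of half this angle, whatever the lens; pixels are square), "cx", "cy" (the principal point, pixels), "dist" ([k1, k2, p1, p2, k3] as OpenCV has them; the pictures are not rectified), "camera_from_world" (4x4, takes a point from world to camera coordinates). Camera axes: x right, y down, z forward; pixel columns grow to the right and rows downward; lengths in mm; the calibration is good to about 2 mm. A picture is of the moment at which its call begins.
- bot.finish_job(): hands the job in; it is judged then, once.
The state is a dict: "time_s": time; "qpos": joint angles; "qvel": joint speeds; "joint_efforts": joint torques, N m; "position": TCP position; "ee_rot": TCP orientation; "contact_force": force on the tool from outside, world axes, zero at the start; "ft_torque": the same for the moment, N m; "finger_gap": finger opening in mm; "finger_force": force on a finger pad.
Only numpy, scipy, OpenCV 4.12 (cv2) and the standard library are available. Lean on these libraries where they do the work, as an engineer would, in place of code of your own. Each camera call takes 0.05 s, during which the arm holds its last target. There are 200 camera calls.

## Task

Before handling the static-prone parts, switch the bench ioniser on by pulling its red knob fully out. Then use the scoop to move at least four of the six ferrite cores from the yellow bin into the steel dish, never touching a core with the fingers and leaving no core anywhere but in the bin or the dish. With the ioniser still on, stand the scoop upright back on its black mat and let go, then push the knob fully in again; leave the solder spool, flux bottle and multimeter where they are.

Things in the scene. Friction and masses are not known exactly. Their poses are not given: they have to be found in the camera images.
- ioniser: Bench ioniser: blue wedge-shaped console, fixed, 120 x 120 mm footprint, 30 mm high along its front (-x) edge and 114 mm along its back (+x) edge. Its top is a flat panel that slopes 35 deg, so the panel normal leans 35 deg from vertical towards the console's own -x. Origin: centre of the underside; z up.
- knob_cap (a point): Centre of the outer end of the ioniser's red push-pull knob; z is the knob's axis and pulling direction (normal to the panel, 35 deg from vertical). Cap 29 mm diameter, 20 mm long, on a 12 mm stem; pushed in, its outer end is 34 mm off the panel and its underside 14 mm (48 and 28 mm when out). The panel reaches 60 mm to each side of the axis, 45 mm down and 101 mm up the slope.
- knob (a joint): Travel of the knob: 0 = fully in (off), 0.014 m = fully out (on). Hard stops at both ends; it takes about 4 N to slide and stays where it is left.
- bin: Yellow picking bin, fixed. Inside 140 mm long (x) x 71 mm wide (y); floor 4 mm above the bench. Walls 4 mm thick: front (-x) wall only 12 mm high, side walls 50 mm, back (+x) wall 60 mm (heights above the bench). Origin: centre of the underside.
- dish: Round steel dish, fixed to the bench. Outer diameter 112 mm at the foot, 124 mm at the rim, 36 mm high, wall 3 mm, floor 4 mm. Origin: centre of the underside.
- mat: Black rubber mat of the scoop, fixed, 170 (x) x 110 (y) x 3 mm. Origin: centre of the underside.
- scoop: Aluminium hand scoop, loose, about 130 g, standing on its flat base: 80 mm long (x), 65 wide (y), 2 thick, tapering to 0.6 over the last 14 mm to the lip; open at the front (+x) and top. Side walls 26 mm high, 1.5 thick, sloping down to the lip over the front 25 mm; back wall 36 mm high. Red handle, see scoop_grip. Origin: centre of the base's underside; x forward to the lip, z up.
- scoop_grip (a point): Point on the centre line of the scoop's handle, at (-50.4, 0, 68.6) mm in the scoop's frame, axes as the scoop's. The handle is a straight bar 14 mm (along y) x 20 mm that rises 80 mm from the back wall at (-40, 0, 30) mm, leaning 15 deg back (towards -x) from the scoop's z axis; this point is 40 mm up it.
- scoop_lip (a point): Middle of the scoop's front lip, underside: at (40, 0, 0) mm in the scoop's frame.
- core0: Dark grey ferrite core, a barrel 20 mm in diameter and 18 mm long with ends narrowing to 8 mm, 22 g, loose, polished (friction about 0.35 on bin, scoop and dish); it can roll. Origin: its centre; x along the barrel's axis. Starts lying in the bin.
- core1: Dark grey ferrite core, a barrel 20 mm in diameter and 18 mm long with ends narrowing to 8 mm, 22 g, loose, polished (friction about 0.35 on bin, scoop and dish); it can roll. Origin: its centre; x along the barrel's axis. Starts lying in the bin.
- core2: Dark grey ferrite core, a barrel 20 mm in diameter and 18 mm long with ends narrowing to 8 mm, 22 g, loose, polished (friction about 0.35 on bin, scoop and dish); it can roll. Origin: its centre; x along the barrel's axis. Starts lying in the bin.
- core3: Dark grey ferrite core, a barrel 20 mm in diameter and 18 mm long with ends narrowing to 8 mm, 22 g, loose, polished (friction about 0.35 on bin, scoop and dish); it can roll. Origin: its centre; x along the barrel's axis. Starts lying in the bin.
- core4: Dark grey ferrite core, a barrel 20 mm in diameter and 18 mm long with ends narrowing to 8 mm, 22 g, loose, polished (friction about 0.35 on bin, scoop and dish); it can roll. Origin: its centre; x along the barrel's axis. Starts lying in the bin.
- core5: Dark grey ferrite core, a barrel 20 mm in diameter and 18 mm long with ends narrowing to 8 mm, 22 g, loose, polished (friction about 0.35 on bin, scoop and dish); it can roll. Origin: its centre; x along the barrel's axis. Starts lying in the bin.
- spool: Bystander: aluminium solder spool, 54 mm diameter, 42 mm high, loose. Origin: centre of the underside.
- flux: Bystander: small white flux bottle, 36 mm diameter, 85 mm high, loose. Origin: centre of the underside.
- meter: Bystander: green multimeter lying on its back, 150 (x) x 70 (y) x 36 mm, loose. Origin: centre of the underside.

How it is judged:
By the outcome, as a careful person would: the job done as asked, in the order asked, and still so for the second after the job is handed in, with the robot touching nothing.
It also fails if it takes over 72 s, if anything falls off the work surface, if the arm or the gripper's body presses on something with over 40 N, if the wrist force passes 120 N, or if a joint passes its speed limit or range.

## Working session

There is one attempt and no reset: what is moved stays moved. The work goes in short steps, Python scripts to look and compute and a shell command to move; the robot and the scene stay as the last step left them, time stands still between calls to the robot, and variables do not carry over. Pictures are saved under pics/ and viewed, at most 10 in all, crops included, and the job is handed in when it is done.

```bash
ls; mkdir -p pics; cat > h.py <<'E'
import numpy as np, cv2
from workcell import bot
def cam(n):
    c=bot.camera(n); f=200/np.tan(np.radians(c['fov_y']/2))
    c['K']=np.array([[f,0,c['cx']],[0,f,c['cy']],[0,0,1.]]); c['d']=np.array(c['dist'],float)
    c['T']=np.array(c['camera_from_world']); return c
def cloud(c):
    v,u=np.mgrid[0:400,0:640]
    p=cv2.undistortPoints(np.stack([u,v],-1).reshape(-1,1,2).astype(float),c['K'],c['d']).reshape(400,640,2)
    z=c['z_map'].astype(float); P=np.dstack([p*z[...,None],z])
    W=(P-c['T'][:3,3])@c['T'][:3,:3]; W[z<=0]=np.nan; return W
def proj(c,p):
    r,_=cv2.Rodrigues(c['T'][:3,:3]); return cv2.projectPoints(np.array(p,float).reshape(-1,3),r,c['T'][:3,3],c['K'],c['d'])[0].reshape(-1,2)
E
python3 - <<'E'
from h import *
for n in('side','top'):
    c=cam(n); cv2.imwrite(f'pics/{n}0.png',c['frame'][...,::-1]); np.savez(f'{n}0.npz',W=cloud(c),f=c['frame'])
    print(n,c['fov_y'],c['dist'],-c['T'][:3,:3].T@c['T'][:3,3])
print(bot.read_state(),bot.hold_point_z)
E
```

```text
jog.py
pics
workcell.py
side 57.19179376888182 [0.01727441 0.         0.         0.         0.        ] [ 575.64793682 -570.45115433  708.94503592]
top 46.75065041016833 [-0.04044387  0.          0.          0.          0.        ] [ 397.46894107   27.21503505 1120.57460041]
{'time_s': 0.1, 'qpos': array([-65.99883515,  18.43421585,  -4.01469619,  83.16750884,
         1.29515556,  78.54204891,  -3.26213718]), 'qvel': array([ 0.02696784, -0.13606996, -0.06421465, -0.08908953, -0.02946623,
        0.06737739, -0.02335892]), 'joint_efforts': array([-4.37469535e-04, -4.92571771e+01, -4.05971417e-01, -3.13397884e+01,
       -6.40859362e-02,  3.93627130e-02,  6.72024476e-05]), 'position': array([255.83838489, 596.9507052 , 200.18111157]), 'ee_rot': array([[-9.19173332e-01,  3.93852825e-01, -5.82097038e-04],
       [ 3.93853241e-01,  9.19171907e-01, -1.62156903e-03],
       [-1.03612297e-04, -1.71976381e-03, -9.99998516e-01]]), 'contact_force': array([-0.22664674,  0.32801332, -0.6375334 ]), 'ft_torque': array([ 0.01920285, -0.04822491,  0.01052689]), 'finger_force': 0.0, 'finger_gap': 86.92144319633499} 18.700000000000003
```
View pics/side0.png

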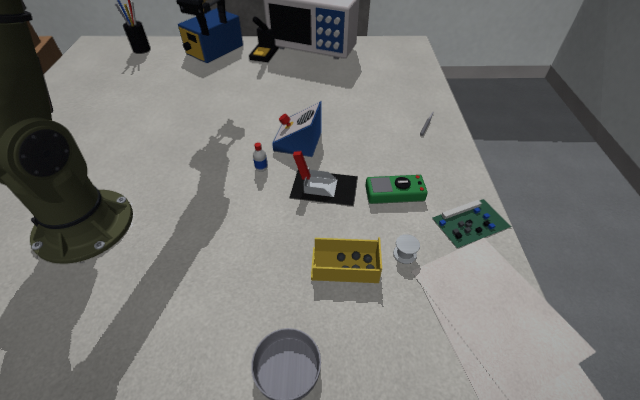

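View pics/top0.png

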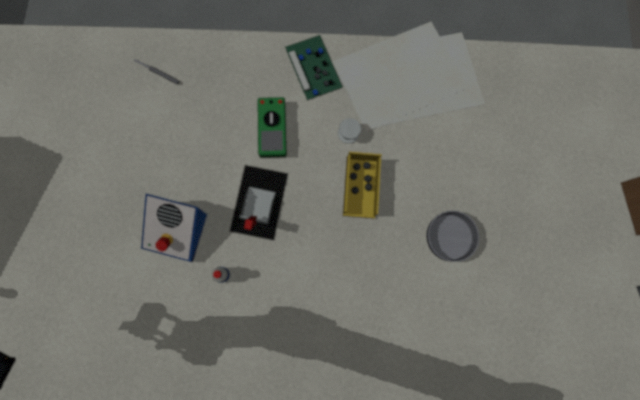

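The side view shows the knob at (285,119), the scoop handle at (301,165), the bin around (347,262) and the dish at (287,365). In the top view the knob is at (163,243), the scoop at (255,208), the bin at (362,186) with its cores towards the upper end, and the dish at (454,237). Next I'll measure positions.

```bash
python3 - <<'E'
from h import *
for n in('top','side'):
    d=np.load(n+'0.npz'); W=d['W']; f=d['f']; hsv=cv2.cvtColor(f,cv2.COLOR_RGB2HSV).astype(int); H,S,V=hsv[...,0],hsv[...,1],hsv[...,2]
    on=(W[...,0]>300)&(W[...,0]<1000)&(abs(W[...,1])<600)&(W[...,2]<160)
    def show(name,m,zmin=None):
        m=m&on
        if zmin is not None: m=m&(W[...,2]>zmin)
        k,l,st,_=cv2.connectedComponentsWithStats(m.astype(np.uint8))
        for i in range(1,k):
            if st[i,4]<12: continue
            P=W[l==i]; print(n,name,st[i].tolist(),'med',np.nanmedian(P,0).round(1),'lo',np.nanpercentile(P,3,0).round(1),'hi',np.nanpercentile(P,97,0).round(1),'rect',[np.round(x,1) for x in cv2.minAreaRect(P[:,:2].astype(np.float32))])
    show('red',((H<8)|(H>172))&(S>130)&(V>60))
    show('yellow',(H>18)&(H<34)&(S>120)&(V>60))
    show('blue',(H>105)&(H<125)&(S>110),10)
    show('green',(H>50)&(H<80)&(S>110),20)
    show('black',(V<30)&(W[...,2]<8))
    b=W[(abs(W[...,2])<8)&on]; print('bench z',np.nanmedian(b[:,2]))
E
```

```text
top red [244, 219, 9, 11, 79] med [520.2 136.1 109.8] lo [510.3 129.    5.6] hi [532.4 153.2 114.5] rect [array([524.6, 144.2]), array([34.1, 23.4]), np.float64(66.8)]
top red [156, 238, 12, 13, 110] med [472.4 327.8  86.1] lo [460.4 317.   78.5] hi [485.9 339.6  92.9] rect [array([472.1, 329.1]), array([25.1, 24.4]), np.float64(20.2)]
top red [214, 271, 7, 7, 42] med [410.5 201.5  86.2] lo [403.9 195.3  83.2] hi [416.9 207.9  88.8] rect [array([410.4, 201.3]), array([13. , 13.7]), np.float64(1.5)]
top yellow [344, 153, 37, 65, 1740] med [ 623.6 -128.6    6.1] lo [ 562.6 -161.6    1.4] hi [700.8 -84.4  55. ] rect [array([ 631. , -122.9]), array([ 79.6, 145.9]), np.float64(86.8)]
top yellow [163, 234, 10, 9, 29] med [492.7 319.4  61.8] lo [481.7 312.6  56.8] hi [497.  331.7  65.4] rect [array([490.7, 321.4]), array([24.5,  9.4]), np.float64(50.0)]
top blue [306, 49, 4, 5, 14] med [988.   14.1  13.6] lo [981.7  11.4  11.4] hi [993.3  19.2  16.5] rect [array([987.,  14.]), array([11.1,  9. ]), np.float64(19.2)]
top blue [318, 48, 5, 6, 17] med [988.2 -17.1  14.3] lo [985.3 -22.3  10.3] 
[... 2379 characters left out ...]
2] med [876.5  -8.3  11.4] lo [871.3 -13.   10.3] hi [881.3  -4.4  12.4] rect [array([876.7,  -8.8]), array([11.,  8.]), np.float64(32.9)]
side blue [488, 223, 7, 5, 18] med [992.8 -19.6  11.8] lo [986.  -25.   10.2] hi [998.8 -14.6  13.2] rect [array([992.1, -18.7]), array([11.4, 11.1]), np.float64(40.6)]
side green [366, 175, 61, 25, 797] med [786.9  75.9  34.2] lo [703.4  60.2  21.2] hi [845.9 127.4  37.3] rect [array([775.1,  96.2]), array([147.5,  71.5]), np.float64(2.7)]
side black [290, 171, 67, 34, 947] med [627.3 103.    2.1] lo [ 5.088e+02  6.580e+01 -2.000e-01] hi [670.4 164.9   4.6] rect [array([589.8, 122.9]), array([108. , 165.9]), np.float64(80.0)]
bench z -0.35409684363143623
```

```bash
python3 - <<'E'
from h import *
ims=[]
for n,bs,bb in(('top',(225,160,80,85),(330,140,65,85)),('side',(285,145,80,65),(305,230,85,60))):
    d=np.load(n+'0.npz'); W=d['W']; f=d['f']; hsv=cv2.cvtColor(f,cv2.COLOR_RGB2HSV).astype(int); H,S,V=hsv[...,0],hsv[...,1],hsv[...,2]
    a=np.radians(-10); c=np.array([589,123.5]); q=(W[...,:2]-c)@np.array([[np.cos(a),-np.sin(a)],[np.sin(a),np.cos(a)]])
    m=(abs(q[...,0])<95)&(abs(q[...,1])<60)&(V>45)&(S<90)&(W[...,2]>3)&(W[...,2]<50)
    P=W[m]; print(n,'scoop metal',len(P),np.nanpercentile(P,[3,50,97],0).round(1).tolist(),cv2.minAreaRect(P[:,:2].astype(np.float32)))
    r=((H<8)|(H>172))&(S>120)&(V>50)&(abs(q[...,0])<120)&(abs(q[...,1])<60)
    P=W[r&(W[...,2]>25)&(W[...,2]<120)]; print('handle'); 
    for z0 in range(30,120,10):
        k=P[(P[:,2]>=z0)&(P[:,2]<z0+10)]
        if len(k)>2: print(z0,len(k),k.mean(0).round(1),k.min(0).round(1),k.max(0).round(1))
    a=np.radians(-3.5); q=(W[...,:2]-[632,-124.2])@np.array([[np.cos(a),-np.sin(a)],[np.sin(a),np.cos(a)]])
    m=(abs(q[...,0])<72)&(abs(q[...,1])<37)&(V<75)&(S<110)&(W[...,2]>5)
    k,l,st,_=cv2.connectedComponentsWithStats(m.astype(np.uint8))
    for i in range(1,k):
        if st[i,4]>5: print('core',st[i].tolist(),W[l==i].mean(0).round(1),'bin frame',q[l==i].mean(0).round(1))
    m=(W[...,2]>30)&(W[...,2]<42)&(W[...,1]<-230)&(W[...,1]>-450)&(W[...,0]<700)&(W[...,0]>350)
    print('dish',cv2.minEnclosingCircle(W[m][:,:2].astype(np.float32)),W[m].mean(0).round(1),m.sum())
    for x,y,w,h in(bs,bb): ims.append(cv2.resize(f[y:y+h,x:x+w],(400,300) if 0 else (int(w*290/h),290),interpolation=cv2.INTER_CUBIC))
H1=np.hstack(ims[:2]);H2=np.hstack(ims[2:]);w=max(H1.shape[1],H2.shape[1])
cv2.imwrite('pics/crops.png',np.vstack([cv2.copyMakeBorder(x,0,0,0,w-x.shape[1],0) for x in(H1,H2)])[...,::-1])
E
```

```text
top scoop metal 1011 [[500.2, 76.1, 3.1], [580.8, 127.0, 5.7], [674.1, 179.3, 35.1]] ((589.1049194335938, 123.8592758178711), (118.70793151855469, 189.3262176513672), 80.40678405761719)
handle
80 7 [528.6 131.5  84.6] [519.  128.1  81.5] [536.9 137.6  88.3]
90 9 [524.7 131.2  95.6] [513.  128.8  91. ] [533.5 135.7  99.3]
100 34 [517.6 136.5 108. ] [508.9 128.8 100.1] [531.8 144.6 109.9]
110 34 [521.7 136.6 112.1] [513.1 129.4 110. ] [528.4 144.7 115.3]
core [364, 162, 6, 6, 29] [ 684.  -137.2   22.7] bin frame [52.6 -9.8]
core [354, 164, 6, 6, 28] [ 679.8 -112.6   22.7] bin frame [47.  14.5]
core [351, 173, 6, 6, 27] [ 656.  -104.4   22.9] bin frame [22.7 21.2]
core [365, 176, 7, 14, 61] [ 640.2 -140.5   23.2] bin frame [  9.2 -15.8]
core [352, 187, 7, 6, 28] [ 621.  -108.6   22.7] bin frame [-11.9  14.9]
dish ((515.6900634765625, -343.195556640625), 62.57002258300781) [ 513.  -349.3   35.9] 274
side scoop metal 623 [[540.0, 88.5, 3.2], [579.3, 129.4, 7.8], [617.9, 161.1, 31.8]] ((590.9050903320312, 122.80902099609375), (91.05486297607422, 179.22950744628906), 87.7885513305664)
handl
[... 421 characters left out ...]
4] [514.3 126.4  90.1] [536.7 138.2  99.2]
100 43 [523.1 131.9 105.9] [512.3 125.4 100.1] [534.6 143.3 110. ]
110 13 [527.3 132.7 111. ] [517.7 125.3 110.1] [532.3 139.6 112.1]
core [337, 253, 8, 8, 52] [ 623.6 -112.8   19.1] bin frame [-9.  10.8]
core [352, 252, 8, 8, 52] [ 657.6 -110.    18.9] bin frame [24.6 15.7]
core [363, 254, 9, 9, 54] [ 682.8 -117.9   19.2] bin frame [50.3  9.4]
core [352, 265, 8, 3, 19] [ 654.6 -140.    21.7] bin frame [ 23.5 -14.4]
core [366, 264, 8, 5, 28] [ 685.9 -140.5   21.2] bin frame [ 54.8 -12.9]
core [343, 266, 6, 2, 6] [ 633.3 -139.1   20.8] bin frame [  2.2 -14.8]
dish ((516.0942993164062, -343.2776794433594), 62.48218536376953) [ 515.  -341.    34.5] 476
```

View pics/crops.png

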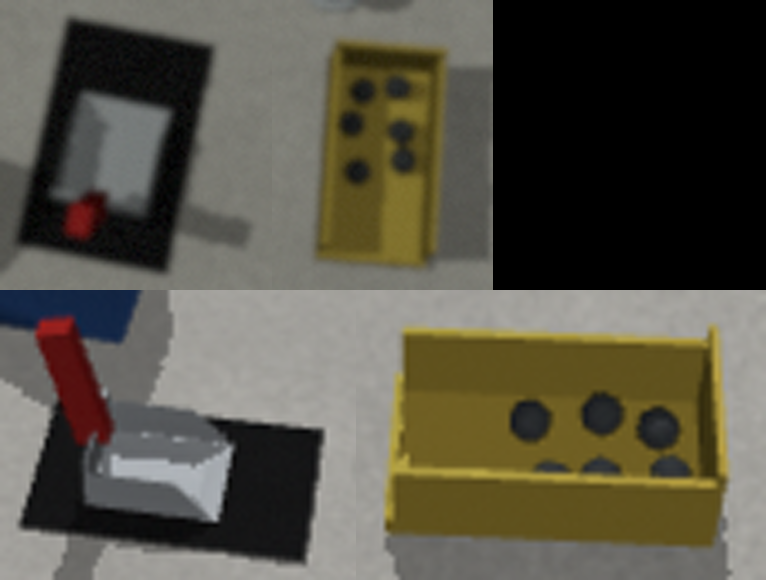

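```bash
cat >> h.py <<'E'
def g(*targets):
    "targets: (x,y,z,yaw of tool-y minus 90) -> tool-frame deltas from measured pose"
    s=bot.read_state(); R=np.array(s['ee_rot']); p=np.array(s['position'])
    yaw=np.degrees(np.arctan2(R[1,1],R[0,1]))-90
    print('t',round(s['time_s'],2),'p',p.round(1),'yaw',round(yaw,1),'F',np.round(s['contact_force'],1),'gap',round(s['finger_gap'],1),'ff',round(s['finger_force'],1))
    for t in targets: print(t,(R.T@(np.array(t[:3])-p)).round(1),'turn',round(-(((t[3]-yaw)+180)%360-180),1))
E
python3 -c "
from h import *
g((477,324.7,130,-13.4),(477,324.7,60.3,-13.4))"
```

```text
t 0.1 p [255.8 597.  200.2] yaw -23.2 F [-0.2  0.3 -0.6] gap 86.9 ff 0.0
(477, 324.7, 130, -13.4) [-310.5 -163.    70.5] turn -9.8
(477, 324.7, 60.3, -13.4) [-310.5 -162.9  140.2] turn -9.8
```

The manual's scale: shifts go in cm and turns go in units of 5 degrees. Converting my numbers, -310.5 mm is -31.05, -163 mm is -16.3, -9.8 degrees is -1.96.

```bash
python3 jog.py '[[87, -31.05, -16.3, 7.05, -1.96], [87, -31.05, -16.3, 7.05, -1.96], [87, -31.05, -16.3, 7.05, -1.96], [87, -31.05, -16.3, 7.05, -1.96], [87, -31.05, -16.3, 7.05, -1.96], [87, -31.05, -16.3, 7.05, -1.96], [87, -31.05, -16.3, 7.05, -1.96], [87, -31.05, -16.3, 7.05, -1.96]]'; python3 -c "
from h import *
g((477,324.7,130,-13.4),(477,324.7,60.3,-13.4))"
```

```text
time_s: 0.9
position: [481.4, 317.0, 129.1]
ee_rot: [[-0.97, 0.242, 0.0], [0.242, 0.97, -0.005], [-0.002, -0.005, -1.0]]
contact_force: [-1.6, -0.8, -0.6]
finger_gap: 87.0
finger_force: 0.0
t 0.9 p [481.4 317.  129.1] yaw -14.0 F [-1.6 -0.8 -0.6] gap 87.0 ff 0.0
(477, 324.7, 130, -13.4) [ 6.1  6.4 -1. ] turn -0.6
(477, 324.7, 60.3, -13.4) [ 6.2  6.7 68.7] turn -0.6
```

```bash
python3 jog.py '[[87, 0, 0, 0, 0], [87, 0, 0, 0, 0]]'; python3 -c "
from h import *
g((477,324.7,130,-13.4),(477,324.7,60.3,-13.4))"
```

```text
time_s: 1.1
position: [476.2, 326.8, 130.6]
ee_rot: [[-0.973, 0.23, -0.001], [0.23, 0.973, 0.001], [0.001, 0.001, -1.0]]
contact_force: [-0.2, 0.3, -0.0]
finger_gap: 87.2
finger_force: 0.0
t 1.1 p [476.2 326.8 130.6] yaw -13.3 F [-0.2  0.3 -0. ] gap 87.2 ff 0.0
(477, 324.7, 130, -13.4) [-1.3 -1.9  0.6] turn 0.1
(477, 324.7, 60.3, -13.4) [-1.4 -1.9 70.3] turn 0.1
```

```bash
python3 jog.py '[[87, 0, 0, 3.5, 0], [87, 0, 0, 6, 0], [87, 0, 0, 7, 0], [87, 0, 0, 7, 0], [60, 0, 0, 7, 0], [40, 0, 0, 7, 0], [25, 0, 0, 7, 0], [25, 0, 0, 7, 0]]' 25; python3 jog.py '[[25, 0, 0, 0, 0], [25, 0, 0, 0, 0]]';  python3 -c "
from h import *
g((477,324.7,130,-13.4),(477,324.7,60.3,-13.4))"
```

```text
time_s: 1.9
position: [477.8, 325.7, 61.6]
ee_rot: [[-0.973, 0.232, 0.001], [0.232, 0.973, 0.001], [-0.001, 0.001, -1.0]]
contact_force: [0.9, -1.0, -0.0]
finger_gap: 62.6
finger_force: 0.0
time_s: 2.1
position: [477.4, 325.4, 60.9]
ee_rot: [[-0.973, 0.232, 0.0], [0.232, 0.973, 0.0], [-0.0, 0.0, -1.0]]
contact_force: [0.7, -0.8, 0.2]
finger_gap: 46.8
finger_force: 0.0
t 2.1 p [477.4 325.4  60.9] yaw -13.4 F [ 0.7 -0.8  0.2] gap 46.8 ff 0.0
(477, 324.7, 130, -13.4) [  0.2  -0.7 -69.1] turn 0.0
(477, 324.7, 60.3, -13.4) [ 0.2 -0.7  0.6] turn 0.0
```

```bash
python3 jog.py '[[25, 0, 0, 0, 0], [25, 0, 0, 0, 0], [25, 0, 0, 0, 0], [25, 0, 0, 0, 0]]' 25
```

```text
time_s: 2.5
position: [478.0, 328.9, 61.0]
ee_rot: [[-0.973, 0.23, 0.003], [0.23, 0.973, 0.005], [-0.002, 0.006, -1.0]]
contact_force: [3.1, 7.4, -4.5]
finger_gap: 26.4
finger_force: 20.1
```

```bash
python3 jog.py '[[25, 0, 0.3, 0, 0], [25, 0.25, 0.3, -0.35, 0], [25, 0.5, 0.3, -0.7, 0], [25, 0.75, 0.3, -1.05, 0], [25, 1, 0.3, -1.4, 0], [25, 1, 0.3, -1.4, 0], [25, 1, 0.3, -1.4, 0]]' 35; python3 - <<'E'
from h import *
g()
for n,b in (('side',(255,90,80,60)),('top',(130,210,80,60))):
    c=cam(n);W=cloud(c);f=c['frame'];x,y,w,h=b
    hsv=cv2.cvtColor(f,cv2.COLOR_RGB2HSV).astype(int);m=((hsv[...,0]<8)|(hsv[...,0]>172))&(hsv[...,1]>130)&(abs(W[...,0]-475)<40)&(abs(W[...,1]-325)<40)
    print(n,m.sum(),W[m].mean(0))
    cv2.imwrite(f'k_{n}.png',cv2.resize(f[y:y+h,x:x+w],(400,300),interpolation=cv2.INTER_CUBIC)[...,::-1])
cv2.imwrite('pics/knob1.png',np.hstack([cv2.imread('k_side.png'),cv2.imread('k_top.png')]))
E
```

```text
time_s: 3.2
position: [468.7, 331.0, 75.4]
ee_rot: [[-0.973, 0.232, 0.001], [0.232, 0.973, 0.001], [-0.001, 0.001, -1.0]]
contact_force: [3.0, 3.5, -1.6]
finger_gap: 24.8
finger_force: 3.9
t 3.2 p [468.7 331.   75.4] yaw -13.4 F [ 3.   3.5 -1.6] gap 24.8 ff 3.9
side 58 [473.30898848 316.78021228  89.61516811]
top 5 [450.48311059 294.98341656 267.34112242]
```

View pics/knob1.png

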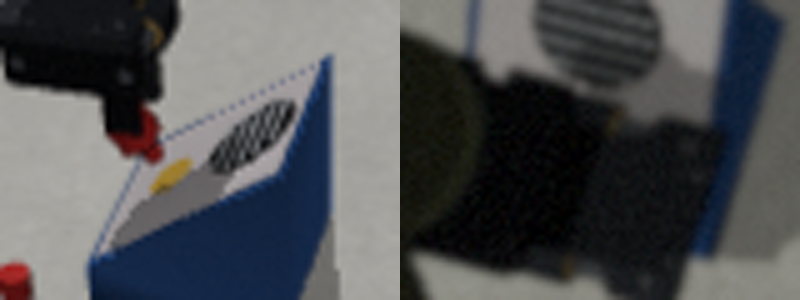

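Scaled: -60 mm is -6, -100 mm is -10.

```bash
python3 jog.py '[[60, 0, 0, 0, 0], [60, 0, 0, 0, 0], [60, 0, 0, 0, 0], [60, 0, 0, 0, 0], [60, 0, 0, -3, 0], [60, 0, 0, -7, 0], [60, 0, 0, -10, 0], [60, 0, -6, -10, 0]]'; python3 - <<'E'
from h import *
g()
for n in ('side','top'):
    c=cam(n);W=cloud(c);f=c['frame']
    hsv=cv2.cvtColor(f,cv2.COLOR_RGB2HSV).astype(int);m=((hsv[...,0]<8)|(hsv[...,0]>172))&(hsv[...,1]>130)&(abs(W[...,0]-475)<40)&(abs(W[...,1]-325)<40)
    v,u=np.nonzero(m);print(n,m.sum(),W[m].mean(0),np.percentile(W[m],97,axis=0),u.min(),u.max(),v.min(),v.max())
    for k in (0,14):
        e=np.array([471.5,326,84.5])+k*np.array([-.558,.133,.819]); print(k,proj(c,[e, e-20*np.array([-.558,.133,.819])]).round(1).tolist())
E
```

```text
time_s: 4.1
position: [458.3, 289.1, 179.4]
ee_rot: [[-0.975, 0.224, 0.007], [0.224, 0.975, 0.008], [-0.005, 0.009, -1.0]]
contact_force: [0.8, -1.1, 0.7]
finger_gap: 60.0
finger_force: 0.0
t 4.1 p [458.3 289.1 179.4] yaw -12.9 F [ 0.8 -1.1  0.7] gap 60.0 ff 0.0
side 83 [470.66615092 321.54112763  89.69930583] [482.01352163 332.93913495 100.5227477 ] 276 286 110 121
0 [[282.1, 116.5], [286.3, 121.8]]
14 [[279.1, 112.8], [283.4, 118.1]]<stdin>:6: RuntimeWarning: Mean of empty slice.
  ret = um.true_divide(
Traceback (most recent call last):
IndexError: index -1 is out of bounds for axis 0 with size 0
```

```bash
python3 jog.py '[[60, 0, 0, 0, 0]]' >/dev/null; python3 -c "
from h import *
g((474,331,110,-13.4),(474,331,69.5,-13.4))"
```

```text
t 4.3 p [456.4 280.6 174.6] yaw -13.5 F [-0.  -0.3  0.1] gap 60.0 ff 0.0
(474, 331, 110, -13.4) [-5.4 53.2 64.6] turn -0.1
(474, 331, 69.5, -13.4) [ -5.4  53.2 105.1] turn -0.1
```

Scaled: 105 mm is 10.5, 95 mm is 9.5.

```bash
python3 jog.py '[[60, -0.5, 5.3, 3, 0], [60, -0.5, 5.3, 6.5, 0], [60, -0.5, 5.3, 9.5, 0], [60, -0.5, 5.3, 10.5, 0], [25, -0.5, 5.3, 10.5, 0], [25, -0.5, 5.3, 10.5, 0], [25, -0.5, 5.3, 10.5, 0], [25, -0.5, 5.3, 10.5, 0]]' 40;python3 jog.py '[[25, 0, 0, 0, 0], [25, 0, 0, 0, 0]]' 40; python3 jog.py '[[25, 0.25, 0, -0.35, 0], [25, 0.4, 0, -0.57, 0], [25, 0.4, 0, -0.57, 0]]' 40; python3 jog.py '[[60, 0, 0, 0, 0], [60, 0, 0, 0, 0], [60, 0, 0, 0, 0], [60, 0, 0, 0, 0], [60, 0, 0, -2, 0], [60, 0, 0, -6, 0], [60, 0, -4, -10, 0], [60, 0, -8, -10, 0]]'; python3 - <<'E'
from h import *
c=cam('side');W=cloud(c);f=c['frame']
hsv=cv2.cvtColor(f,cv2.COLOR_RGB2HSV).astype(int);m=((hsv[...,0]<8)|(hsv[...,0]>172))&(hsv[...,1]>130)&(abs(W[...,0]-475)<40)&(abs(W[...,1]-325)<40)
v,u=np.nonzero(m);print(m.sum(),W[m].mean(0),u.min(),u.max(),v.min(),v.max(),u.mean(),v.mean())
g((532.5,134.5,150,-9.8),(532.5,134.5,53,-9.8))
E
```

```text
time_s: 5.1
position: [474.8, 333.0, 71.5]
ee_rot: [[-0.973, 0.232, 0.002], [0.232, 0.973, 0.002], [-0.002, 0.003, -1.0]]
contact_force: [0.4, 0.0, 0.8]
finger_gap: 35.9
finger_force: 0.0
time_s: 5.3
position: [474.2, 330.2, 70.5]
ee_rot: [[-0.973, 0.233, 0.0], [0.233, 0.973, -0.003], [-0.001, -0.003, -1.0]]
contact_force: [-2.0, -6.1, 3.4]
finger_gap: 26.5
finger_force: 11.5
time_s: 5.6
position: [473.1, 330.2, 72.9]
ee_rot: [[-0.972, 0.234, 0.005], [0.234, 0.972, -0.003], [-0.005, -0.002, -1.0]]
contact_force: [11.1, -0.9, -17.3]
finger_gap: 25.6
finger_force: 17.4
time_s: 6.4
position: [453.4, 258.5, 180.7]
ee_rot: [[-0.974, 0.227, 0.008], [0.228, 0.974, 0.006], [-0.006, 0.008, -1.0]]
contact_force: [1.3, -1.8, 0.4]
finger_gap: 59.4
finger_force: 0.0
83 [470.75111716 321.85834139  89.72397582] 276 286 110 121 281.6144578313253 115.855421686747
t 6.45 p [452.1 247.9 179.2] yaw -13.7 F [-2.5 -7.8 -0.5] gap 59.5 ff 0.0
(532.5, 134.5, 150, -9.8) [-104.8  -91.2   29.6] turn -3.9
(532.5, 134.5, 53, -9.8) [-104.5  -91.2  126.6] turn -3.9
```

```bash
python3 jog.py '[[60, -5.3, -4.6, 1.5, -0.8], [60, -9.5, -8, 3, -0.8], [60, -10.5, -9.1, 3, -0.8], [60, -10.5, -9.1, 3, -0.8], [60, -10.5, -9.1, 3, -0.8]]'; python3 -c "
from h import *
g((532.5,134.5,53,-9.8))"
```

```text
time_s: 6.95
position: [532.5, 142.0, 145.2]
ee_rot: [[-0.986, 0.166, -0.001], [0.166, 0.986, 0.0], [0.001, 0.0, -1.0]]
contact_force: [-0.5, 0.1, 0.6]
finger_gap: 60.4
finger_force: 0.0
t 6.95 p [532.5 142.  145.2] yaw -9.5 F [-0.5  0.1  0.6] gap 60.4 ff 0.0
(532.5, 134.5, 53, -9.8) [-1.3 -7.4 92.2] turn 0.3
```

Scaled: 92 mm is 9.2, 75 mm is 7.5.

```bash
python3 jog.py '[[40, -0.13, -0.74, 4, 0], [35, -0.13, -0.74, 7.5, 0], [35, -0.13, -0.74, 9.2, 0], [35, -0.13, -0.74, 9.2, 0], [10, -0.13, -0.74, 9.2, 0], [10, -0.13, -0.74, 9.2, 0], [10, -0.13, -0.74, 9.2, 0], [10, -0.13, -0.74, 9.2, 0]]' 10;python3 jog.py '[[10, 0, 0, 0, 0], [10, 0, 0, 0, 0], [10, 0, 0, 0, 0]]' 40; python3 -c "
from h import *
g()"
```

```text
time_s: 7.75
position: [533.3, 135.5, 54.6]
ee_rot: [[-0.987, 0.163, 0.002], [0.163, 0.987, 0.001], [-0.002, 0.001, -1.0]]
contact_force: [0.7, -0.2, 4.8]
finger_gap: 13.7
finger_force: 9.9
time_s: 8.05
position: [533.2, 135.4, 54.6]
ee_rot: [[-0.987, 0.163, 0.002], [0.163, 0.987, 0.001], [-0.001, 0.001, -1.0]]
contact_force: [-1.6, 0.0, 6.7]
finger_gap: 13.6
finger_force: 39.9
t 8.05 p [533.2 135.4  54.6] yaw -9.4 F [-1.6  0.   6.7] gap 13.6 ff 39.9
```

```bash
python3 jog.py '[[10, 0, 0, -2.5, 0], [10, 0, 0, -6, 0], [10, 0, 0, -9, 0], [10, 0, 0, -9, 0], [10, 0, 0, -9, 0]]' 40; python3 - <<'E'
from h import *
for n in('top','side'):
    c=cam(n);W=cloud(c);np.savez(n+'1.npz',W=W,f=c['frame'])
    d=np.load(n+'0.npz');W=d['W']
    m=(W[...,2]>42)&(W[...,2]<66)&(abs(W[...,0]-632)<100)&(abs(W[...,1]+124)<60)
    P=W[m];print(n,m.sum(),cv2.minAreaRect(P[:,:2].astype(np.float32)))
    for s in(1,-1):
        k=P[(np.abs(P[:,2]-50)<4)&(s*(P[:,1]+124)>20)&(P[:,0]<695)]; f=np.polyfit(k[:,0],k[:,1],1); print(s,len(k),'y at 632:',np.polyval(f,632).round(1),'yaw',np.degrees(np.arctan(f[0])).round(2))
    k=P[P[:,2]>55]; f=np.polyfit(k[:,1],k[:,0],1); print('back x at -124',np.polyval(f,-124.2).round(1),'yaw',-np.degrees(np.arctan(f[0])).round(2))
g((559,-120,135,-3.5),(559,-120,70,-3.5))
E
```

```text
time_s: 8.55
position: [532.6, 135.2, 143.6]
ee_rot: [[-0.987, 0.163, 0.001], [0.163, 0.987, 0.001], [-0.001, 0.001, -1.0]]
contact_force: [-0.8, 1.4, -3.3]
finger_gap: 13.8
finger_force: 39.9
top 372 ((632.8566284179688, -123.195556640625), (79.84735107421875, 144.95826721191406), 86.73527526855469)
1 92 y at 632: -85.4 yaw -3.41
-1 109 y at 632: -160.5 yaw -3.39
back x at -124 699.6 yaw 5.51
side 542 ((634.9099731445312, -125.04107666015625), (81.10713195800781, 144.27020263671875), 87.03213500976562)
1 127 y at 632: -87.9 yaw -3.43
-1 157 y at 632: -162.8 yaw -3.2
back x at -124 704.7 yaw -2.99
t 8.65 p [531.4 134.8 141.9] yaw -9.4 F [-0.1 -0.2 -1.8] gap 13.7 ff 39.9
(559, -120, 135, -3.5) [ -68.9 -246.9    7. ] turn -5.9
(559, -120, 70, -3.5) [ -69.  -246.8   72. ] turn -5.9
```

```bash
python3 -c "
from h import *
g((517,-117.3,100,-3.4))"; python3 jog.py '[[10, -1, -3, 0.3, -0.2], [10, -1.5, -7, 1.2, -0.4], [10, -2, -11, 2, -0.6], [10, -2.5, -15, 3, -0.8], [10, -2.8, -19, 4, -1], [10, -2.8, -22.5, 4.2, -1.2], [10, -2.8, -24.6, 4.2, -1.2], [10, -2.8, -24.6, 4.2, -1.2]]' 40; python3 jog.py '[[10, 0, 0, 0, 0], [10, 0, 0, 0, 0]]' 40; python3 - <<'E'
from h import *
g((517,-117.3,65.5,-3.4))
for n in('top','side'):
    c=cam(n);W=cloud(c);f=c['frame'];cv2.imwrite(f'pics/hov_{n}.png',f[...,::-1])
    hsv=cv2.cvtColor(f,cv2.COLOR_RGB2HSV).astype(int);m=((hsv[...,0]<8)|(hsv[...,0]>172))&(hsv[...,1]>120)&(abs(W[...,0]-517)<60)&(abs(W[...,1]+120)<40)
    P=W[m];print(n,m.sum(),P.mean(0).round(1),P.min(0).round(1),P.max(0).round(1))
    m=(W[...,2]>45)&(W[...,2]<100)&(abs(W[...,0]-570)<65)&(abs(W[...,1]+120)<50)&(hsv[...,1]<70)&(hsv[...,2]>60)
    P=W[m];print('metal',m.sum(),P.min(0).round(1),P.max(0).round(1),cv2.minAreaRect(P[:,:2].astype(np.float32)))
E
```

```text
t 8.65 p [531.4 134.8 141.9] yaw -9.4 F [-0.1 -0.2 -1.8] gap 13.7 ff 39.9
(517, -117.3, 100, -3.4) [ -27.1 -251.    42.1] turn -6.0
time_s: 9.45
position: [518.0, -116.3, 100.1]
ee_rot: [[-0.998, 0.065, -0.003], [0.065, 0.998, -0.002], [0.002, -0.002, -1.0]]
contact_force: [0.6, -0.5, -1.6]
finger_gap: 13.5
finger_force: 40.0
time_s: 9.65
position: [519.0, -112.5, 100.3]
ee_rot: [[-0.998, 0.058, -0.002], [0.058, 0.998, -0.002], [0.002, -0.002, -1.0]]
contact_force: [-0.8, -3.8, -1.9]
finger_gap: 14.0
finger_force: 40.1
t 9.65 p [ 519.  -112.5  100.3] yaw -3.4 F [-0.8 -3.8 -1.9] gap 14.0 ff 40.1
(517, -117.3, 65.5, -3.4) [ 1.7 -4.8 34.9] turn 0.0<stdin>:6: RuntimeWarning: Mean of empty slice.
  ret = um.true_divide(
Traceback (most recent call last):
ValueError: zero-size array to reduction operation minimum which has no identity
```

```bash
python3 - <<'E'
from h import *
c=cam('top');f=c['frame'];s=cam('side')
a=cv2.resize(f[130:255,310:410],(448,560),interpolation=cv2.INTER_CUBIC);b=cv2.resize(s['frame'][195:300,285:390],(340,340),interpolation=cv2.INTER_CUBIC)
o=np.zeros((560,788,3),np.uint8);o[:,:448]=a;o[:340,448:]=b;cv2.imwrite('pics/hov.png',o[...,::-1])
for n,c in(('top',c),('side',s)):
    W=cloud(c);hsv=cv2.cvtColor(c['frame'],cv2.COLOR_RGB2HSV).astype(int)
    m=(W[...,2]>35)&(W[...,2]<95)&(abs(W[...,0]-570)<65)&(abs(W[...,1]+120)<50)&(hsv[...,1]<70)&(hsv[...,2]>60)
    P=W[m];print('metal',m.sum())
    if m.sum()>4: print(P.min(0).round(1),P.max(0).round(1),cv2.minAreaRect(P[:,:2].astype(np.float32)))
g()
E
```

```text
metal 172
[ 527.9 -122.7   46.9] [607.6 -80.9  84.2] ((567.0550537109375, -99.64761352539062), (34.22357177734375, 82.9225845336914), 80.4997329711914)
metal 1065
[ 523.  -153.3   46.4] [609.  -83.7  86.3] ((565.8265991210938, -117.5408935546875), (67.8345947265625, 85.17269897460938), 86.81671905517578)
t 9.8 p [ 519.1 -112.3  100.5] yaw -3.3 F [-1.1 -3.9 -2.6] gap 13.6 ff 40.2
```

View pics/hov.png

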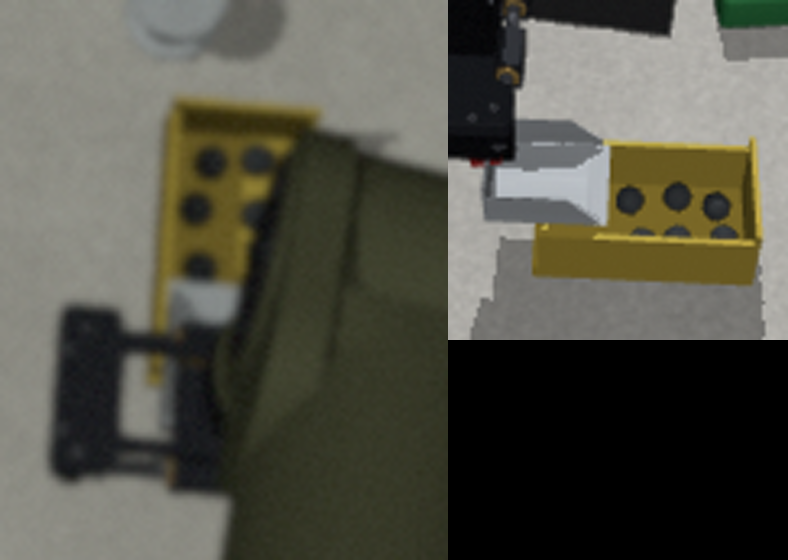

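The manual's scale: shifts go in cm and turns go in units of 5 degrees. Converting my numbers, 12 mm is 1.2, 5 mm is 0.5.

```bash
python3 jog.py '[[10, 0.5, -0.45, 0, 0], [10, 0.5, -0.45, 1.2, 0], [10, 0.5, -0.45, 2.4, 0], [10, 0.5, -0.45, 3.2, 0], [10, 0.5, -0.45, 3.4, 0], [10, 0.5, -0.45, 3.4, 0]]' 40; python3 - <<'E'
from h import *
s=cam('side');W=cloud(s);hsv=cv2.cvtColor(s['frame'],cv2.COLOR_RGB2HSV).astype(int)
m=(W[...,2]>9)&(W[...,2]<52)&(abs(W[...,0]-560)<55)&(abs(W[...,1]+120)<50)&(hsv[...,1]<70)&(hsv[...,2]>60)
P=W[m];print('metal',m.sum(),P.min(0).round(1),P.max(0).round(1),cv2.minAreaRect(P[:,:2].astype(np.float32)))
fl=P[(P[:,2]<25)];A=np.c_[fl[:,:2]-[560,-120],np.ones(len(fl))];k=np.linalg.lstsq(A,fl[:,2],rcond=None)[0];print('floor plane',k)
cv2.imwrite('pics/low.png',cv2.resize(s['frame'][205:290,285:390],(735,595),interpolation=cv2.INTER_CUBIC)[...,::-1])
g()
E
```

```text
time_s: 10.4
position: [514.4, -116.0, 66.7]
ee_rot: [[-0.998, 0.059, -0.001], [0.059, 0.998, 0.0], [0.001, 0.0, -1.0]]
contact_force: [0.0, 0.3, -1.4]
finger_gap: 13.6
finger_force: 40.0
metal 860 [ 522.6 -153.4   13.1] [605.4 -86.2  52. ] ((564.640380859375, -120.8550796508789), (68.73966217041016, 78.859375), 84.69566345214844)
floor plane [-3.73105452e-03 -5.92804844e-03  1.76836308e+01]
t 10.45 p [ 514.8 -116.2   67.2] yaw -3.4 F [-0.1  0.1 -0.4] gap 13.8 ff 40.0
```

View pics/low.png

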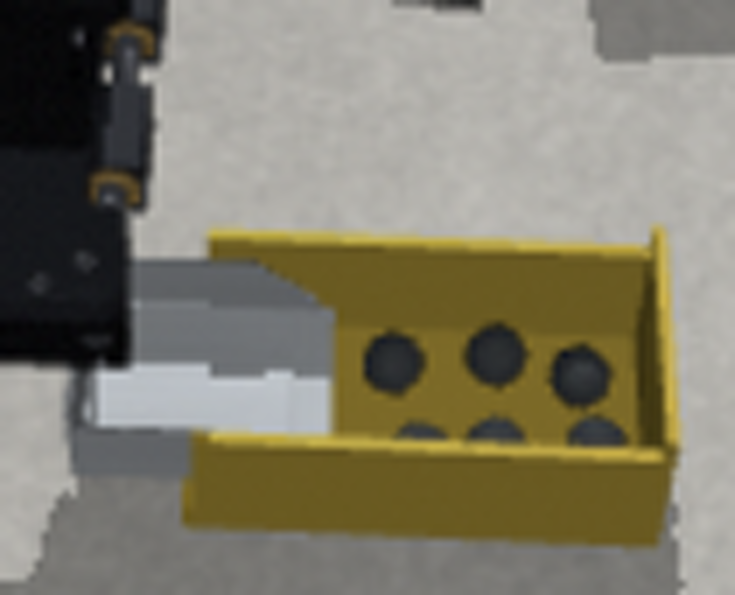

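```bash
python3 jog.py '[[10, 0, 0, 0.25, 0], [10, -0.8, 0, 0.25, 0], [10, -1.6, 0, 0.25, 0], [10, -2.4, 0, 0.25, 0], [10, -3.2, 0, 0.25, 0], [10, -3.8, 0, 0.25, 0], [10, -4.1, 0, 0.25, 0], [10, -4.1, 0, 0.25, 0]]' 40; python3 - <<'E'
from h import *
s=cam('side');W=cloud(s);hsv=cv2.cvtColor(s['frame'],cv2.COLOR_RGB2HSV).astype(int)
m=(W[...,2]>9)&(W[...,2]<49)&(abs(W[...,0]-610)<65)&(abs(W[...,1]+120)<40)&(hsv[...,1]<50)&(hsv[...,2]>80)
P=W[m];print('metal',m.sum(),P.min(0).round(1),P.max(0).round(1),cv2.minAreaRect(P[:,:2].astype(np.float32)))
cv2.imwrite('pics/low2.png',cv2.resize(s['frame'][205:290,285:390],(525,425),interpolation=cv2.INTER_CUBIC)[...,::-1])
g()
E
```

```text
time_s: 11.25
position: [556.0, -118.8, 64.7]
ee_rot: [[-0.998, 0.059, -0.0], [0.059, 0.998, -0.0], [0.0, -0.0, -1.0]]
contact_force: [0.2, 0.3, -1.5]
finger_gap: 13.7
finger_force: 40.0
metal 609 [ 565.  -148.4   12.4] [646.1 -90.4  48.9] ((604.7772216796875, -116.28471374511719), (87.42387390136719, 52.93780517578125), 7.741940975189209)
t 11.3 p [ 555.6 -118.8   64.7] yaw -3.4 F [ 0.1 -1.1 -0.7] gap 13.4 ff 40.0
```

View pics/low2.png

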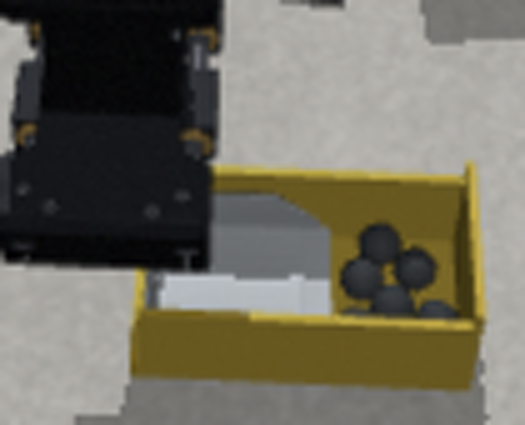

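```bash
python3 jog.py '[[10, -0.2, 0, 0.3, 0], [10, -0.2, 0, 0.7, 0], [10, -0.2, 0, 0.95, 0], [10, -0.2, 0, 0.95, 0]]' 40; python3 jog.py '[[10, -0.7, 0, 0, 0], [10, -1.4, 0, 0, 0], [10, -2.1, 0, 0, 0], [10, -2.8, 0, 0, 0], [10, -3.5, 0, 0, 0], [10, -4.1, 0, 0, 0], [10, -4.6, 0, 0, 0], [10, -4.6, 0, 0, 0]]' 40; python3 - <<'E'
from h import *
g()
s=cam('side')
cv2.imwrite('pics/low3.png',cv2.resize(s['frame'][205:290,285:390],(525,425),interpolation=cv2.INTER_CUBIC)[...,::-1])
E
```

```text
time_s: 11.7
position: [557.6, -118.9, 55.3]
ee_rot: [[-0.998, 0.059, 0.0], [0.059, 0.998, 0.0], [-0.0, 0.0, -1.0]]
contact_force: [-0.0, -0.4, 0.7]
finger_gap: 13.8
finger_force: 40.0
time_s: 12.5
position: [603.7, -121.8, 55.5]
ee_rot: [[-0.998, 0.059, -0.001], [0.059, 0.998, -0.0], [0.001, -0.0, -1.0]]
contact_force: [-3.5, 0.3, 5.2]
finger_gap: 13.7
finger_force: 40.0
t 12.5 p [ 603.7 -121.8   55.5] yaw -3.4 F [-3.5  0.3  5.2] gap 13.7 ff 40.0
```

View pics/low3.png

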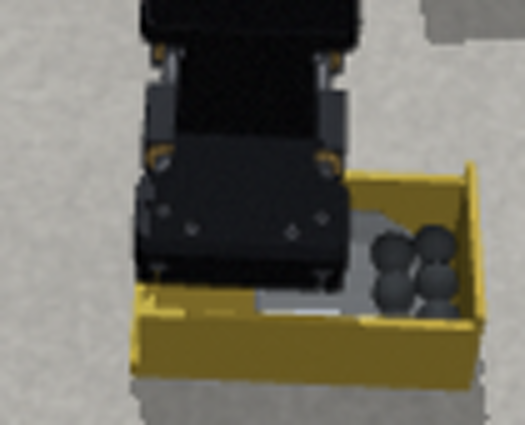

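Scaled: -3 mm is -0.3, -8 mm is -0.8.

```bash
python3 jog.py '[[10, -0.3, 0, 0, 0], [10, -0.6, 0, 0, 0], [10, -0.8, 0, 0, 0], [10, -0.8, 0, 0, 0]]' 40; cat >> h.py <<'E'
def scoopfloor():
    s=cam('side');W=cloud(s);f=s['frame'];hsv=cv2.cvtColor(f,cv2.COLOR_RGB2HSV).astype(int)
    st=bot.read_state();p=np.array(st['position']);R=np.array(st['ee_rot']);q=(W-p)@R; q[...,0]*=-1; q[...,2]*=-1 # x fwd, z up from TCP
    m=(q[...,0]>-5)&(q[...,0]<110)&(abs(q[...,1])<36)&(q[...,2]<-8)&(q[...,2]>-85)&(W[...,2]>1)
    met=m&(hsv[...,1]<60)&(hsv[...,2]>110); dark=m&(hsv[...,2]<75)&(hsv[...,1]<110)
    P=q[met]; print('bright metal',len(P))
    if len(P)>20:
        for x0 in range(0,110,10):
            k=P[(P[:,0]>=x0)&(P[:,0]<x0+10)]
            if len(k)>3: print(x0,len(k),'zmin/med',k[:,2].min().round(1),np.median(k[:,2]).round(1),end=' | ')
        print()
    k,l,stt,_=cv2.connectedComponentsWithStats(dark.astype(np.uint8))
    print('dark',[(int(stt[i,4]),q[l==i].mean(0).round(0).tolist()) for i in range(1,k) if stt[i,4]>8])
    return s
E
python3 - <<'E'
from h import *
g(); scoopfloor()
E
```

```text
time_s: 12.95
position: [612.4, -122.1, 55.4]
ee_rot: [[-0.998, 0.059, 0.001], [0.059, 0.998, -0.0], [-0.001, -0.0, -1.0]]
contact_force: [-0.5, 0.1, 2.6]
finger_gap: 13.7
finger_force: 40.0
t 12.95 p [ 612.4 -122.1   55.4] yaw -3.4 F [-0.5  0.1  2.6] gap 13.7 ff 40.0
bright metal 95
10 16 zmin/med -52.2 -48.8 | 20 16 zmin/med -51.9 -50.0 | 30 20 zmin/med -52.2 -49.8 | 40 14 zmin/med -52.0 -50.2 | 60 14 zmin/med -51.9 -49.9 | 70 9 zmin/med -50.3 -50.1 | 100 5 zmin/med -54.1 -53.9 | 
dark [(101, [57.0, 1.0, -34.0]), (126, [79.0, 5.0, -35.0])]
```

Scaled: 12 mm is 1.2, 8 mm is 0.8.

```bash
python3 jog.py '[[10, 0, 0, 0.3, 0], [10, 0, 0, 0.4, 0], [10, 0.4, 0, 0.5, 0], [10, 0.8, 0, 0.6, 0], [10, 1.2, 0, 0.7, 0], [10, 1.5, 0, 0.8, 0]]' 12; python3 - <<'E'
from h import *
g(); scoopfloor()
E
```

```text
time_s: 13.6
position: [599.7, -121.4, 49.8]
ee_rot: [[-0.998, 0.059, 0.007], [0.059, 0.998, -0.0], [-0.007, 0.0, -1.0]]
contact_force: [0.2, -0.4, 8.6]
finger_gap: 13.9
finger_force: 12.0
t 13.6 p [ 599.7 -121.4   49.8] yaw -3.4 F [ 0.2 -0.4  8.6] gap 13.9 ff 12.0
bright metal 130
20 5 zmin/med -44.6 -42.6 | 30 15 zmin/med -44.7 -43.6 | 40 16 zmin/med -43.5 -40.4 | 50 43 zmin/med -42.3 -39.6 | 70 30 zmin/med -38.4 -35.6 | 80 15 zmin/med -37.8 -35.4 | 100 4 zmin/med -35.3 -33.4 | 
dark [(135, [64.0, 1.0, -21.0]), (146, [90.0, 0.0, -18.0])]
```

Scaled: 12 mm is 1.2, 8 mm is 0.8.

```bash
python3 jog.py '[[10, 0.4, 0, 0.1, 0], [10, 0.8, 0, 0.2, 0], [10, 1.2, 0, 0.3, 0], [10, 1.5, 0, 0.4, 0], [10, 1.5, 0, 0.4, 0]]' 15; python3 - <<'E'
from h import *
g(); scoopfloor()
E
```

```text
time_s: 14.15
position: [581.0, -120.3, 43.1]
ee_rot: [[-0.998, 0.059, -0.001], [0.059, 0.998, 0.0], [0.001, 0.0, -1.0]]
contact_force: [0.3, -0.1, 3.4]
finger_gap: 13.7
finger_force: 15.0
t 14.15 p [ 581.  -120.3   43.1] yaw -3.4 F [ 0.3 -0.1  3.4] gap 13.7 ff 15.0
bright metal 291
50 7 zmin/med -32.2 -29.9 | 70 11 zmin/med -24.1 -22.4 | 80 82 zmin/med -23.8 -20.0 | 90 91 zmin/med -19.5 -15.9 | 100 100 zmin/med -15.7 -12.9 | 
dark [(195, [57.0, 1.0, -15.0])]
```

Scaled: -85 mm is -8.5, -40 mm is -4.

```bash
python3 jog.py '[[10, 0, 0, 0, 0], [10, 0, 0, 0, 0], [10, 0, 0, -0.8, 0], [10, 0, 0, -2.2, 0], [10, 0, 0, -4, 0], [10, 0, 0, -5.8, 0], [10, 0, 0, -7.4, 0], [10, 0, 0, -8.5, 0]]' 50; python3 jog.py '[[10, 0, 0, 0, 0], [10, 0, 0, 0, 0]]'; python3 - <<'E'
from h import *
g(); s=scoopfloor()
W=cloud(s);f=s['frame'];np.savez('lift.npz',W=W,f=f)
hsv=cv2.cvtColor(f,cv2.COLOR_RGB2HSV).astype(int);m=(hsv[...,2]<75)&(hsv[...,1]<110)&(abs(W[...,0]-632)<68)&(abs(W[...,1]+124)<35)&(W[...,2]>6)&(W[...,2]<40);print('left in bin px',m.sum())
E
```

```text
time_s: 15.0
position: [581.7, -120.5, 130.0]
ee_rot: [[-0.998, 0.059, 0.001], [0.059, 0.998, -0.0], [-0.001, 0.0, -1.0]]
contact_force: [0.2, -0.6, -2.4]
finger_gap: 13.4
finger_force: 50.0
time_s: 15.2
position: [581.2, -120.2, 128.0]
ee_rot: [[-0.998, 0.059, -0.001], [0.059, 0.998, 0.0], [0.001, 0.0, -1.0]]
contact_force: [0.5, 0.4, -2.2]
finger_gap: 13.8
finger_force: 50.0
t 15.2 p [ 581.2 -120.2  128. ] yaw -3.4 F [ 0.5  0.4 -2.2] gap 13.8 ff 50.0
bright metal 315
70 29 zmin/med -25.6 -23.4 | 80 61 zmin/med -22.4 -20.1 | 90 97 zmin/med -18.9 -16.1 | 100 124 zmin/med -16.5 -13.0 | 
dark [(286, [55.0, -2.0, -15.0])]
left in bin px 0
```

Scaled: 13 mm is 1.3, -9 mm is -0.9.

```bash
python3 jog.py '[[10, 0.4, -0.9, 0, 0], [10, 1.3, -2.7, 0, 0], [10, 2.6, -5.4, 0, 0], [10, 4.1, -8.6, 0, 0], [10, 5.7, -11.8, 0, 0], [10, 7.2, -14.8, 0, 0], [10, 8.7, -17.9, 0, 0], [10, 9.9, -20.4, 0, 0]]' 50; python3 jog.py '[[10, 0.7, -1.5, 0, 0], [10, 1.1, -2.3, 0, 0], [10, 1.1, -2.3, 0, 0], [10, 1.1, -2.3, 0, 0]]' 50; python3 - <<'E'
from h import *
g((458,-339.8,94,-3.4)); s=scoopfloor()
E
```

```text
time_s: 16.05
position: [468.0, -320.7, 127.7]
ee_rot: [[-0.998, 0.062, -0.002], [0.062, 0.998, -0.0], [0.002, -0.0, -1.0]]
contact_force: [0.2, -0.1, -2.1]
finger_gap: 13.9
finger_force: 50.0
time_s: 16.45
position: [458.7, -339.4, 128.0]
ee_rot: [[-0.998, 0.058, -0.0], [0.058, 0.998, 0.001], [0.0, 0.001, -1.0]]
contact_force: [0.7, 0.9, -2.1]
finger_gap: 13.4
finger_force: 50.0
t 16.45 p [ 458.7 -339.4  128. ] yaw -3.3 F [ 0.7  0.9 -2.1] gap 13.4 ff 50.0
(458, -339.8, 94, -3.4) [ 0.7 -0.5 34. ] turn 0.1
bright metal 1193
20 10 zmin/med -13.4 -9.2 | 30 58 zmin/med -42.2 -19.9 | 40 59 zmin/med -35.8 -20.7 | 50 72 zmin/med -33.7 -22.5 | 60 45 zmin/med -31.1 -17.6 | 70 222 zmin/med -28.2 -22.9 | 80 239 zmin/med -24.7 -19.5 | 90 239 zmin/med -20.2 -15.8 | 100 249 zmin/med -16.6 -13.0 | 
dark [(553, [53.0, -3.0, -15.0])]
```

```bash
python3 jog.py '[[10, -0.1, 0, 0.8, 0], [10, -0.3, 0, 1.8, 0], [10, -0.5, 0, 2.6, 0], [10, -0.5, 0, 2.9, 0], [10, -0.5, 0, 2.9, 0]]' 50;  python3 jog.py '[[10, 0, 0, 0, 0], [10, 0, 0, 0, 0], [10, 0, 0, 0, 0]]' 3; python3 - <<'E'
from h import *
g(); s=scoopfloor()
E
```

```text
time_s: 17.0
position: [462.9, -340.2, 98.3]
ee_rot: [[-0.998, 0.059, -0.002], [0.059, 0.998, 0.001], [0.002, 0.001, -1.0]]
contact_force: [0.5, -0.8, -2.4]
finger_gap: 13.2
finger_force: 50.0
time_s: 17.3
position: [464.1, -340.9, 100.4]
ee_rot: [[-0.998, 0.059, 0.002], [0.059, 0.998, -0.0], [-0.002, -0.0, -1.0]]
contact_force: [0.4, 0.7, 2.4]
finger_gap: 14.0
finger_force: 3.0
t 17.3 p [ 464.1 -340.9  100.4] yaw -3.4 F [0.4 0.7 2.4] gap 14.0 ff 3.0
bright metal 610
0 86 zmin/med -68.7 -64.7 | 10 149 zmin/med -72.4 -67.6 | 20 116 zmin/med -78.7 -69.1 | 30 185 zmin/med -84.7 -80.5 | 40 18 zmin/med -85.0 -83.8 | 100 52 zmin/med -68.1 -65.4 | 
dark [(68, [19.0, 15.0, -53.0]), (66, [55.0, 16.0, -78.0]), (164, [29.0, -13.0, -58.0]), (161, [55.0, -14.0, -77.0])]
```

Scaled: -10 mm is -1, -5 mm is -0.5.

```bash
python3 jog.py '[[10, 0, 0, 0, 0], [10, 0, 0, 0, 0], [10, 0, 0, -0.5, 0], [10, 0, 0, -1, 0]]' 4; python3 - <<'E'
from h import *
g(); s=scoopfloor()
E
```

```text
time_s: 17.75
position: [462.8, -340.8, 109.3]
ee_rot: [[-0.998, 0.06, -0.001], [0.06, 0.998, 0.0], [0.001, 0.0, -1.0]]
contact_force: [-0.7, 1.0, -1.6]
finger_gap: 14.1
finger_force: 4.0
t 17.75 p [ 462.8 -340.8  109.3] yaw -3.4 F [-0.7  1.  -1.6] gap 14.1 ff 4.0
bright metal 972
0 107 zmin/med -68.9 -65.1 | 10 259 zmin/med -74.2 -68.9 | 20 272 zmin/med -79.6 -73.9 | 30 261 zmin/med -85.0 -80.0 | 40 33 zmin/med -85.0 -84.1 | 100 39 zmin/med -77.5 -75.6 | 
dark []
```

Scaled: 15 mm is 1.5, 100 mm is 10.

```bash
python3 jog.py '[[10, 0, 0, -0.8, 0], [10, 0, 0, -2, 0], [10, 0.3, 0.5, -4, 0], [10, 1, 3, -6, 0], [10, 1.5, 6, -7, 0], [10, 2, 9, -7, 0], [10, 2, 10, -7, 0], [10, 2, 10, -7, 0]]' 20; python3 - <<'E'
from h import *
g(); s=cam('side');t=cam('top')
a=cv2.resize(s['frame'][200:400,190:390],(500,500));b=cv2.resize(t['frame'][195:285,405:495],(290,290),interpolation=cv2.INTER_CUBIC)
o=np.zeros((500,790,3),np.uint8);o[:,:500]=a;o[:290,500:]=b;cv2.imwrite('pics/dump.png',o[...,::-1])
scoopfloor()
E
```

```text
time_s: 18.6
position: [450.0, -238.3, 180.1]
ee_rot: [[-0.998, 0.056, 0.002], [0.056, 0.998, 0.0], [-0.002, 0.001, -1.0]]
contact_force: [-0.3, 0.5, -0.9]
finger_gap: 14.1
finger_force: 20.0
t 18.6 p [ 450.  -238.3  180.1] yaw -3.2 F [-0.3  0.5 -0.9] gap 14.1 ff 20.0
bright metal 1004
0 226 zmin/med -67.6 -61.9 | 10 213 zmin/med -72.1 -67.4 | 20 207 zmin/med -78.9 -72.6 | 30 220 zmin/med -84.4 -78.3 | 40 61 zmin/med -84.9 -83.0 | 
dark []
```

View pics/dump.png

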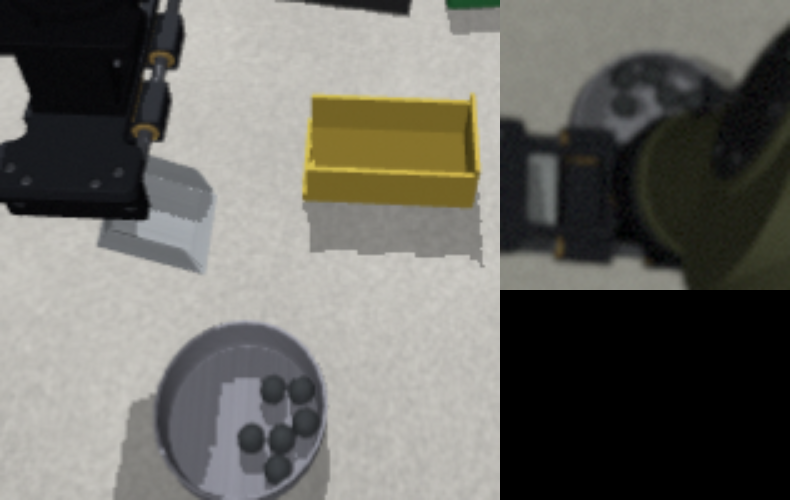

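Scaled: 160 mm is 16, 110 mm is 11, 6 degrees is 1.2.

```bash
python3 -c "
from h import *
g((588.4,126.3,150,-9.4),(588.4,126.3,110,-9.4))"; python3 jog.py '[[10, -0.8, 2.5, 0, 0], [10, -2.2, 6.5, 0, 0.2], [10, -3.8, 11, 0, 0.4], [10, -5.5, 16, 0, 0.6], [10, -7.5, 21, 0, 0.8], [10, -9.2, 26, 0.5, 1], [10, -10.5, 30.5, 1.5, 1.2], [10, -11.6, 34.5, 3, 1.2]]' 20;  python3 jog.py '[[10, 0, 0, 0, 0], [10, 0, 0, 0, 0]]'; python3 - <<'E'
from h import *
g((588.4,126.3,110,-9.4),(588.4,126.3,92,-9.4)); scoopfloor()
E
```

```text
t 18.75 p [ 449.1 -241.4  179.6] yaw -3.5 F [-1.  -0.6 -1.8] gap 14.2 ff 20.0
(588.4, 126.3, 150, -9.4) [-116.6  375.5   29.2] turn 5.9
(588.4, 126.3, 110, -9.4) [-116.6  375.6   69.2] turn 5.9
time_s: 19.55
position: [587.4, 96.8, 150.2]
ee_rot: [[-0.986, 0.166, 0.003], [0.166, 0.986, -0.0], [-0.003, 0.0, -1.0]]
contact_force: [0.7, 0.4, -1.4]
finger_gap: 13.8
finger_force: 20.0
time_s: 19.75
position: [585.2, 96.2, 148.3]
ee_rot: [[-0.987, 0.162, -0.002], [0.162, 0.987, -0.002], [0.002, -0.002, -1.0]]
contact_force: [0.7, -1.8, -1.3]
finger_gap: 13.8
finger_force: 20.0
t 19.75 p [585.2  96.2 148.3] yaw -9.3 F [ 0.7 -1.8 -1.3] gap 13.8 ff 20.0
(588.4, 126.3, 110, -9.4) [ 1.6 30.3 38.3] turn 0.1
(588.4, 126.3, 92, -9.4) [ 1.6 30.3 56.3] turn 0.1
bright metal 115
0 17 zmin/med -67.6 -64.8 | 10 21 zmin/med -72.2 -69.7 | 20 19 zmin/med -77.7 -74.2 | 30 42 zmin/med -84.2 -81.1 | 40 10 zmin/med -84.8 -84.1 | 
dark []
```

```bash
python3 jog.py '[[10, 0.16, 1.5, 1.5, 0], [10, 0.16, 3, 3.8, 0], [10, 0.16, 3, 5, 0], [10, 0.16, 3, 5.6, 0], [10, 0.16, 3, 5.6, 0]]' 20; python3 -c "
from h import *
g()";  python3 jog.py '[[10, 0, 0, 0.3, 0], [10, 0.9, 0, 0.8, 0], [10, 1.9, 0, 1.3, 0], [10, 2.8, 0, 1.8, 0], [10, 3.7, 0, 2.4, 0], [10, 4.5, 0, 3.1, 0], [10, 5.1, 0, 3.7, 0], [10, 5.1, 0, 3.8, 0]]' 4; python3 - <<'E'
from h import *
g((533.2,135.4,54.6,-9.4)); scoopfloor()
E
```

```text
time_s: 20.3
position: [587.8, 124.6, 92.9]
ee_rot: [[-0.986, 0.165, -0.002], [0.165, 0.986, -0.001], [0.001, -0.002, -1.0]]
contact_force: [-0.3, -0.6, -0.2]
finger_gap: 13.6
finger_force: 20.0
t 20.3 p [587.8 124.6  92.9] yaw -9.5 F [-0.3 -0.6 -0.2] gap 13.6 ff 20.0
time_s: 21.1
position: [536.3, 135.0, 54.7]
ee_rot: [[-0.987, 0.162, -0.002], [0.162, 0.987, -0.0], [0.002, -0.0, -1.0]]
contact_force: [-0.0, 0.5, -0.0]
finger_gap: 14.1
finger_force: 4.0
t 21.1 p [536.3 135.   54.7] yaw -9.3 F [-0.   0.5 -0. ] gap 14.1 ff 4.0
(533.2, 135.4, 54.6, -9.4) [ 3.1 -0.1  0.1] turn 0.1
bright metal 232
10 10 zmin/med -52.5 -50.3 | 20 19 zmin/med -52.2 -50.7 | 30 22 zmin/med -53.8 -50.3 | 40 25 zmin/med -53.8 -50.6 | 50 23 zmin/med -52.9 -50.7 | 60 31 zmin/med -53.4 -50.9 | 70 47 zmin/med -52.7 -50.3 | 80 55 zmin/med -53.9 -51.3 | 
dark [(120, [100.0, -0.0, -52.0]), (44, [2.0, -16.0, -52.0]), (12, [12.0, -12.0, -32.0]), (9, [38.0, -34.0, -52.0])]
```

```bash
python3 jog.py '[[10, 0, 0, 0.05, 0], [30, 0, 0, 0.05, 0], [50, 0, 0, 0, 0], [50, 0, 0, 0, 0], [50, 0, 0, 0, 0], [50, 0, 0, 0, 0]]' 4;  python3 jog.py '[[60, 0, 0, -2, 0], [60, 0, 0, -5, 0], [60, 0, 0, -9, 0], [60, 0, 0, -12, 0], [60, 0, 0, -12.5, 0], [60, 0, 0, -12.5, 0]]'; python3 - <<'E'
from h import *
for n in ('side','top'):
    c=cam(n);W=cloud(c);hsv=cv2.cvtColor(c['frame'],cv2.COLOR_RGB2HSV).astype(int)
    m=((hsv[...,0]<8)|(hsv[...,0]>172))&(hsv[...,1]>120)
    for nm,(x,y) in dict(handle=(530,130),knob=(473,325)).items():
        P=W[m&(abs(W[...,0]-x)<40)&(abs(W[...,1]-y)<30)&(W[...,2]>28)&(W[...,2]<125)]
        if len(P)>5:
            print(n,nm,len(P),P.mean(0).round(1))
            if nm=='handle':
                f=np.polyfit(P[:,2],P[:,0],1);print(' lean slope',f[0].round(3),'top',P[:,2].max().round(1))
g((474,331,125,-13.4),(474,331,69.5,-13.4))
E
```

```text
time_s: 21.75
position: [538.2, 134.7, 56.0]
ee_rot: [[-0.987, 0.163, 0.0], [0.163, 0.987, 0.0], [-0.0, 0.0, -1.0]]
contact_force: [0.1, -0.0, -0.6]
finger_gap: 45.2
finger_force: 0.0
time_s: 22.35
position: [538.7, 134.8, 181.9]
ee_rot: [[-0.987, 0.163, 0.002], [0.163, 0.987, 0.001], [-0.002, 0.001, -1.0]]
contact_force: [0.0, -0.7, -0.6]
finger_gap: 59.8
finger_force: 0.0
side handle 245 [538.3 128.1  75.6]
 lean slope -0.247 top 113.6
side knob 22 [472.6 318.7  79.8]
top knob 136 [465.3 328.7  96.9]
t 22.45 p [537.2 134.4 179.5] yaw -9.4 F [-0.7  0.6 -0.9] gap 59.9 ff 0.0
(474, 331, 125, -13.4) [ 94.3 183.7  54.5] turn 4.0
(474, 331, 69.5, -13.4) [ 94.2 183.7 110. ] turn 4.0
```

```bash
python3 jog.py '[[60, 2.2, 4.5, 0, 0.4], [60, 4.5, 9, 1, 0.8], [60, 6.8, 13.5, 2.5, 0.8], [60, 9, 17.5, 4, 0.8], [60, 9.4, 18.4, 4.8, 0.8], [60, 9.4, 18.4, 5, 0.8], [60, 9.4, 18.4, 5, 0.8]]'; python3 -c "
from h import *
g((474,331,72,-13.4))"
```

```text
time_s: 23.15
position: [475.5, 329.3, 129.4]
ee_rot: [[-0.973, 0.233, -0.002], [0.233, 0.973, -0.003], [0.001, -0.003, -1.0]]
contact_force: [0.4, -1.1, 0.3]
finger_gap: 60.3
finger_force: 0.0
t 23.15 p [475.5 329.3 129.4] yaw -13.5 F [ 0.4 -1.1  0.3] gap 60.3 ff 0.0
(474, 331, 72, -13.4) [ 1.8  1.5 57.4] turn -0.1
```

Scaled: 57 mm is 5.7, 48 mm is 4.8.

```bash
python3 jog.py '[[60, 0, 0.1, 2.5, 0], [60, 0, 0.1, 4.8, 0], [60, 0, 0.1, 5.7, 0], [45, 0, 0.1, 5.7, 0], [25, 0, 0.1, 5.7, 0], [25, 0, 0.1, 5.7, 0], [25, 0, 0.1, 5.7, 0], [25, 0, 0.1, 5.7, 0]]' 40; python3 jog.py '[[25, 0, 0, 0, 0], [25, 0, 0, 0, 0]]' 40;  python3 jog.py '[[25, -0.25, 0, 0.35, 0], [25, -0.5, 0, 0.7, 0], [25, -0.75, 0, 1.05, 0], [25, -0.97, 0, 1.39, 0], [25, -0.97, 0, 1.39, 0]]' 40; python3 jog.py '[[25, -0.11, 0, 0.16, 0], [25, -0.11, 0, 0.16, 0]]'
```

```text
time_s: 23.95
position: [475.8, 331.8, 74.6]
ee_rot: [[-0.973, 0.232, 0.0], [0.232, 0.973, -0.001], [-0.001, -0.001, -1.0]]
contact_force: [-0.2, -4.8, 2.8]
finger_gap: 29.0
finger_force: 2.3
time_s: 24.15
position: [475.6, 330.2, 74.1]
ee_rot: [[-0.973, 0.232, -0.001], [0.232, 0.973, -0.003], [0.0, -0.003, -1.0]]
contact_force: [-1.5, -5.8, 4.0]
finger_gap: 25.5
finger_force: 4.1
time_s: 24.65
position: [485.0, 327.9, 60.4]
ee_rot: [[-0.973, 0.233, -0.001], [0.233, 0.973, -0.003], [0.001, -0.003, -1.0]]
contact_force: [-2.3, -5.3, 6.4]
finger_gap: 24.7
finger_force: 6.7
time_s: 24.85
position: [485.8, 327.7, 59.2]
ee_rot: [[-0.973, 0.233, -0.002], [0.233, 0.973, -0.003], [0.001, -0.003, -1.0]]
contact_force: [-3.5, -7.2, 8.2]
finger_gap: 25.2
finger_force: 6.7
```

Scaled: -3 mm is -0.3, -1 mm is -0.1.

```bash
python3 jog.py '[[10, 0, 0, -0.3, 0], [10, 0.1, 0, -0.3, 0], [10, 0.1, 0, -0.3, 0], [10, -0.1, 0, 0, 0], [10, -0.3, 0, 0.25, 0], [10, -0.3, 0, 0.25, 0]]' 30; python3 jog.py '[[60, 0, 0, -0.3, 0], [60, 0, 0, -0.3, 0], [60, 0, 0, -0.3, 0], [60, 0, 0, -0.3, 0], [60, 0, 0, -0.3, 0], [60, 0, 0, -3, 0], [60, 0, 0, -7, 0], [60, 4, -6, -11, 0]]'; python3 jog.py '[[60, 3, -4, 0, 0], [60, 6, -8, 0, 0], [60, 6, -8, 0, 0]]'; python3 - <<'E'
from h import *
g()
for n in ('side','top'):
    c=cam(n);W=cloud(c);hsv=cv2.cvtColor(c['frame'],cv2.COLOR_RGB2HSV).astype(int)
    m=((hsv[...,0]<8)|(hsv[...,0]>172))&(hsv[...,1]>130)&(abs(W[...,0]-475)<40)&(abs(W[...,1]-325)<40)
    if m.sum():
        v,u=np.nonzero(m);print(n,m.sum(),W[m].mean(0).round(1),u.min(),u.max(),v.min(),v.max())
E
```

```text
time_s: 25.45
position: [485.9, 327.7, 58.9]
ee_rot: [[-0.973, 0.232, -0.007], [0.232, 0.973, -0.003], [0.006, -0.005, -1.0]]
contact_force: [-13.7, -11.0, 24.7]
finger_gap: 22.7
finger_force: 29.9
time_s: 26.25
position: [459.9, 303.2, 152.5]
ee_rot: [[-0.973, 0.23, 0.005], [0.23, 0.973, 0.004], [-0.004, 0.005, -1.0]]
contact_force: [-0.2, 0.5, 0.9]
finger_gap: 59.9
finger_force: 0.0
time_s: 26.55
position: [374.9, 231.2, 148.6]
ee_rot: [[-0.973, 0.233, -0.004], [0.233, 0.973, -0.003], [0.004, -0.004, -1.0]]
contact_force: [1.0, 0.6, -0.3]
finger_gap: 59.9
finger_force: 0.0
t 26.55 p [374.9 231.2 148.6] yaw -13.5 F [ 1.   0.6 -0.3] gap 59.9 ff 0.0
side 83 [478.2 321.2  78.2] 279 289 114 125
top 124 [473.2 326.8  85.4] 156 168 238 250
```

```bash
python3 jog.py '[[60, 0, 0, 0, 0], [60, 0, 0, 0, 0]]' >/dev/null; python3 - <<'E'
from h import *
c=cam('side');cv2.imwrite('pics/fin.png',c['frame'][...,::-1])
E
```

```text
(no output)
```

View pics/fin.png

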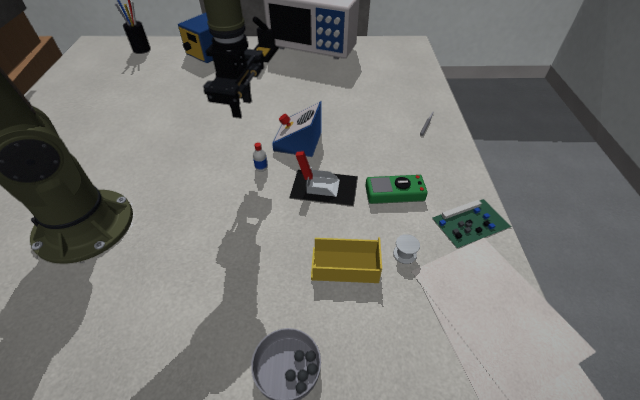

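The final side view shows all six cores in the dish around (300,370) and an empty bin. The scoop stands on its mat at (320,182), the knob is in at (285,119), and the bystanders haven't moved.

```bash
python3 -c "
from h import *
print(bot.finish_job())"
```

```text
the job is handed in; nothing more can be done
None
```

I handed the job in at about 27 s of the 72 s allowed: all six ferrite cores are in the dish, the scoop stands upright on its mat, the knob was fully out until then and is now fully in, and the spool, flux bottle and multimeter are where they were.

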